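# Clamp the drawer fronts in the bench jig

## Robot

A 6-joint arm with a two-finger parallel gripper is mounted at the origin on the work surface. World frame = base frame: x ahead of the robot, y to its left, z up, the work surface at z = 0. Lengths are in m, angles in degrees, forces in N, time in s.
With the tool pointing down it reaches from about 0.275 to 0.825 m from the base axis. Payload 4.9 kg.
Tool frame: the origin (TCP) lies at the very end of the fingers, on their centre line; the grasp point (between the pads) lies 19 mm behind it; z points along the fingers, y is the line along which they close (so a half turn about z gives the same grasp; the last joint's range is limited). The gripper opens to 85 mm and grips with 20 to 120 N. Pads are 22 mm wide; open, the fingers measure 114 mm over their backs; the gripper's body (76 mm by 85 mm) begins 54 mm behind the grasp point. The pads swing forward as they close: fully open they stand 13 mm farther back than shut.
Start: joints at [61.352, 18.69, -11.035, 60.275, 0, 82.311], TCP at [0.197, 0.514, 0.231] pointing down, gripper open.
Joint ranges: [-152.03, 152.03], [-55.5, 102.48], [-74.3, 77.21], [-110.64, 120.58], [-84.22, 78.4], [-180, 180]. Speed limits (degrees/s): [147.25, 147.25, 180, 180, 180, 180].

## Interface

Orientations are given as [roll, pitch, yaw] about the fixed x, y, z axes, in that order (R = Rz(yaw) Ry(pitch) Rx(roll)).
In Python, from rig import manip gives the robot as it stands. The module is installed in compiled form; this text tells all that it offers.
- The arm moves only by the tool arm_command, never from a script. Its argument "moves" is one flat list of numbers, 7 for each row, row after row: the shift along the world's x, y, z in cm, then the turn, a rotation vector about the world's x, y, z in units of 5 degrees (1.0 is 5 degrees), then the opening, from -1 (shut) to 1 (fully open). A call has 1 to 5 rows; each row is the pose to reach, as a shift and turn from the pose commanded when the call began; what a row does not reach only later rows make up. A row lasts 1/12 s, in which the tool goes at most 41.7 mm and 7.16 degrees, less where a joint would pass 70% of its speed; a pose out of reach is approached as far as the arm can. A call with a gripper value outside its range is refused whole. The fingers move at their own pace and stop on an object; the grip force is fixed at half the most. Time passes only in rows, so rows that repeat a pose let the fingers close. It gives the time, the measured TCP pose, the force, the opening and the grip force at its end, in the units of the state.
- manip.state(): the state, without advancing time (a new reading comes with each control period).
- manip.capture(name): name is "side" or "top" or "wrist"; returns the picture (480x640x3 uint8, blue, green, red); there is no depth.
- manip.camera_model(name): a dict with "intrinsics" (3x3 intrinsics, pixels), "k1" (the pictures are not rectified: a ray, as slopes to the right and down, at radius r is drawn at 1 + k1 r^2 times it, then the intrinsics apply), "cam_to_world" (4x4, takes a point from camera to world coordinates); the wrist camera has in their place "tool_from_camera" (4x4, takes a point from camera to tool coordinates, whose origin is the TCP and whose axes are the flange's). Camera axes: x right, y down, z forward; pixel columns grow to the right and rows downward; lengths in m; the calibration is good to about 2 mm. A picture is of the moment at which its call begins: read the wrist's pose just before it. camera_model takes no time and is no camera call.
- manip.finish_job(): hands the job in; it is judged then, once.
The state is a dict: "clock": time; "joints": joint angles; "joint_velocities": joint speeds; "joint_efforts": joint torques, N m; "tool_pos": TCP position; "ee_rot": TCP orientation; "wrist_force": force on the tool from outside, world axes, zero at the start; "ft_torque": the same for the moment, N m; "grip_width": opening from 0.0 (shut) to 1.0 (fully open); "grasp_force": force on a finger pad.
Only numpy, scipy, OpenCV 4.12 (cv2) and the standard library are available. Lean on these libraries where they do the work, as an engineer would, in place of code of your own. Each camera call takes 0.05 s, during which the arm holds its last target. There are 200 camera calls.

## Task

Swing the bench lamp clear of the jig, loosen the red knob and slide the stop back, then lay all the drawer fronts that are on the bench flat in the jig, pulls up and side by side in one row from the fence. Close the stop so that fence, fronts and stop all touch with no gaps and tighten the knob, and only then swing the lamp back so that its head is over the clamped fronts. Leave the tumbler, coaster, hammer and red clamp where they are.

Things in the scene. Friction and masses are not known exactly. Their poses are not given: they have to be found in the camera images.
- jig: Clamping jig fixed to the bench: plywood board 150 (x) x 290 (y) x 18 mm. Origin: centre of its underside; the stop slides along its y. Its top (18 mm up) is the bed, between two aluminium side rails 6 mm high that run along y with 92 mm clear between them; the fronts lie between the rails with their 40 mm side along jig y and their 80 mm side along jig x, so a row of n takes 40 n mm.
- jig_fence (a point): Point on the bed (jig top) at the middle of the inner face of the fixed dark steel fence (stands 16 mm above the bed); axes as the jig's. The row starts here and runs to +y.
- stop (a joint): Sliding stop (aluminium block 88 (x) x 40 (y) x 24 mm, with a round steel column of 34 mm diameter on top that carries the knob): the clear gap in m between fence and stop face, 0 to 0.205, growing to jig +y. Starts locked at 0.02 to 0.06. Slides with about 1.5 N when the knob is loose; locked, it holds about 10 N. Can be drawn and pushed by holding its knob or by pushing its block.
- stop_face (a point): Point at the middle of the stop's face that looks to the fence, 1.5 mm above the bed; axes as the jig's. The stop's centre line, with the knob's axis on it, is 20 mm further to +y.
- stop_knob (a joint): Red clamp knob on top of the stop, turned about the vertical: 0 = loose, 1.4 rad = tight (end stops). Grows clockwise seen from above. The stop is free below about 0.4 and firmly held above 1.1. Needs about 0.2 N m at most; stays where it is left.
- stop_knob_grip (a point): Middle of the knob's bar grip, on the knob's axis, 85 mm above the bench. The bar is 48 mm long (this point's x, which turns with the knob), 14 mm wide (its y) and 28 mm tall (71 to 99 mm above the bench; the pull of a front beside the stop ends at 60 mm); below it a round disc of 34 mm diameter. Loose, the bar lies 0.7 rad anticlockwise of jig x; tight, 0.7 rad clockwise of it.
- lamp_arm (a joint): Horizontal swing of the bench lamp's arm about its post: 0 = straight across the jig, head over the bed; range -0.4 to 1.8 rad; grows anticlockwise seen from above, which takes the head to jig -y. Beyond 1.0 it is clear of the jig (about 1.6 gives the most room). Starts between -0.3 and 0.3, above the stop. Stiff hinge: about 1.5 N at the handle; stays where it is left.
- lamp_handle (a point): Middle of the black upright peg on top of the lamp's round head: 16 mm diameter, 218 to 260 mm above the bench, on the axis of the head, 120 mm from the hinge. The head is a white disc 84 mm in diameter, 192 to 218 mm above the bench; the arm from it to the post is 20 mm wide and also ends at 218 mm or below.
- lamp_hinge (a point): Point on the vertical hinge axis of the lamp's arm at the height of the handle's middle. The post below is a rod of 18 mm diameter on a round foot of 66 mm diameter, beyond the jig's +x side.
- front0: Small drawer front lying face up: wooden panel 80 (its x) x 40 (its y) x 14 mm thick with a square wooden pull 22 x 22 mm, 28 mm tall, standing in the middle of its top (panel and pull together 42 mm tall). Origin: centre of the underside; z up. About 60 g. Alike both ways round. Two to four of the four fronts are present.
- front1: Small drawer front lying face up: wooden panel 80 (its x) x 40 (its y) x 14 mm thick with a square wooden pull 22 x 22 mm, 28 mm tall, standing in the middle of its top (panel and pull together 42 mm tall). Origin: centre of the underside; z up. About 60 g. Alike both ways round. Two to four of the four fronts are present.
- front2: Small drawer front lying face up: wooden panel 80 (its x) x 40 (its y) x 14 mm thick with a square wooden pull 22 x 22 mm, 28 mm tall, standing in the middle of its top (panel and pull together 42 mm tall). Origin: centre of the underside; z up. About 60 g. Alike both ways round. Two to four of the four fronts are present.
- front3: Small drawer front lying face up: wooden panel 80 (its x) x 40 (its y) x 14 mm thick with a square wooden pull 22 x 22 mm, 28 mm tall, standing in the middle of its top (panel and pull together 42 mm tall). Origin: centre of the underside; z up. About 60 g. Alike both ways round. Two to four of the four fronts are present.
- tumbler: Empty glass tumbler, 68 mm diameter, 100 mm tall; origin: centre of underside. Leave alone.
- coaster: Round wooden coaster, 90 mm diameter, 8 mm thick, lying on a fixed white ceramic tile 110 x 110 x 9 mm; origin: centre of underside. Leave alone.
- hammer: Tack hammer 260 mm long lying along its x; origin near its middle. Leave alone.
- clamp: Red plastic bar clamp, about 150 x 70 x 20 mm, lying on the bench. Leave alone.
There are look-alikes about, which are no part of the job. What is shaped like the front1 but pink or turquoise is not meant.

How it is judged (in metres and radians):
On the way, in this order (a step that is already met when the one before it is completed fails the run):
1. the lamp is swung clear of the jig (value of joint lamp_arm above 1 rad), for 0.2 s.
2. the knob is loose and the stop slid back (value of joint stop_knob below 0.6 rad and value of joint stop above 0.075 m), for 0.2 s.
3. all the fronts lie flat in the jig between fence and stop, pulls up (x of front0 in the frame of jig_fence between -0.012 and 0.012 m and z of front0 in the frame of jig_fence between -0.004 and 0.004 m and angle between each of front0, front1, front2, front3's own z axis and vertical below 0.1 rad and y of each of front0, front1, front2, front3 in the frame of jig_fence above 0.01 m and x of front1 in the frame of jig_fence between -0.012 and 0.012 m and z of front1 in the frame of jig_fence between -0.004 and 0.004 m and x of front2 in the frame of jig_fence between -0.012 and 0.012 m and z of front2 in the frame of jig_fence between -0.004 and 0.004 m and x of front3 in the frame of jig_fence between -0.012 and 0.012 m and z of front3 in the frame of jig_fence between -0.004 and 0.004 m and y of each of front0, front1, front2, front3 in the frame of stop_face below -0.01 m), for 0.2 s.
4. the fronts are closed up with no gaps and the knob is tight, the lamp still clear (x of front0 in the frame of jig_fence between -0.012 and 0.012 m and z of front0 in the frame of jig_fence between -0.004 and 0.004 m and angle between each of front0, front1, front2, front3's own z axis and vertical below 0.1 rad and angle between the y axis of each of front0, front1, front2, front3 and the y axis of jig, either way round below 0.08 rad and (y of front0 in the frame of jig_fence between 0.017 and 0.0235 m or y of front0 in the frame of jig_fence between 0.057 and 0.0647 m or y of front0 in the frame of jig_fence between 0.097 and 0.1059 m or y of front0 in the frame of jig_fence between 0.137 and 0.1471 m) and x of front1 in the frame of jig_fence between -0.012 and 0.012 m and z of front1 in the frame of jig_fence between -0.004 and 0.004 m and (y of front1 in the frame of jig_fence between 0.017 and 0.0235 m or y of front1 in the frame of jig_fence between 0.057 and 0.0647 m or y of front1 in the frame of jig_fence between 0.097 and 0.1059 m or y of front1 in the frame of jig_fence between 0.137 and 0.1471 m) and x of front2 in the frame of jig_fence between -0.012 and 0.012 m and z of front2 in the frame of jig_fence between -0.004 and 0.004 m and (y of front2 in the frame of jig_fence between 0.017 and 0.0235 m or y of front2 in the frame of jig_fence between 0.057 and 0.0647 m or y of front2 in the frame of jig_fence between 0.097 and 0.1059 m or y of front2 in the frame of jig_fence between 0.137 and 0.1471 m) and x of front3 in the frame of jig_fence between -0.012 and 0.012 m and z of front3 in the frame of jig_fence between -0.004 and 0.004 m and (y of front3 in the frame of jig_fence between 0.017 and 0.0235 m or y of front3 in the frame of jig_fence between 0.057 and 0.0647 m or y of front3 in the frame of jig_fence between 0.097 and 0.1059 m or y of front3 in the frame of jig_fence between 0.137 and 0.1471 m) and (not (y of front0 in the frame of jig_fence between 0.057 and 0.0647 m or y of front1 in the frame of jig_fence between 0.057 and 0.0647 m or y of front2 in the frame of jig_fence between 0.057 and 0.0647 m or y of front3 in the frame of jig_fence between 0.057 and 0.0647 m) or (y of front0 in the frame of jig_fence between 0.017 and 0.0235 m or y of front1 in the frame of jig_fence between 0.017 and 0.0235 m or y of front2 in the frame of jig_fence between 0.017 and 0.0235 m or y of front3 in the frame of jig_fence between 0.017 and 0.0235 m)) and (not (y of front0 in the frame of jig_fence between 0.097 and 0.1059 m or y of front1 in the frame of jig_fence between 0.097 and 0.1059 m or y of front2 in the frame of jig_fence between 0.097 and 0.1059 m or y of front3 in the frame of jig_fence between 0.097 and 0.1059 m) or (y of front0 in the frame of jig_fence between 0.057 and 0.0647 m or y of front1 in the frame of jig_fence between 0.057 and 0.0647 m or y of front2 in the frame of jig_fence between 0.057 and 0.0647 m or y of front3 in the frame of jig_fence between 0.057 and 0.0647 m)) and (not (y of front0 in the frame of jig_fence between 0.137 and 0.1471 m or y of front1 in the frame of jig_fence between 0.137 and 0.1471 m or y of front2 in the frame of jig_fence between 0.137 and 0.1471 m or y of front3 in the frame of jig_fence between 0.137 and 0.1471 m) or (y of front0 in the frame of jig_fence between 0.097 and 0.1059 m or y of front1 in the frame of jig_fence between 0.097 and 0.1059 m or y of front2 in the frame of jig_fence between 0.097 and 0.1059 m or y of front3 in the frame of jig_fence between 0.097 and 0.1059 m)) and (y of front0 in the frame of stop_face between -0.0235 and -0.017 m or y of front1 in the frame of stop_face between -0.0235 and -0.017 m or y of front2 in the frame of stop_face between -0.0235 and -0.017 m or y of front3 in the frame of stop_face between -0.0235 and -0.017 m) and value of joint stop_knob above 1.1 rad and value of joint lamp_arm above 0.8 rad), for 0.2 s.
At the end, for the whole second after the job is handed in: All fronts present lie flat and square in the jig (within 12 mm, 0.08 rad), in one row from the fence with gaps under about 3 mm, the stop within 3.5 mm of the last, its knob over 1.1 rad, the lamp's head centre within 45 mm (level) of some front's centre; all at rest (x of front0 in the frame of jig_fence between -0.012 and 0.012 m and z of front0 in the frame of jig_fence between -0.004 and 0.004 m and angle between each of front0, front1, front2, front3's own z axis and vertical below 0.1 rad and angle between the y axis of each of front0, front1, front2, front3 and the y axis of jig, either way round below 0.08 rad and (y of front0 in the frame of jig_fence between 0.017 and 0.0235 m or y of front0 in the frame of jig_fence between 0.057 and 0.0647 m or y of front0 in the frame of jig_fence between 0.097 and 0.1059 m or y of front0 in the frame of jig_fence between 0.137 and 0.1471 m) and x of front1 in the frame of jig_fence between -0.012 and 0.012 m and z of front1 in the frame of jig_fence between -0.004 and 0.004 m and (y of front1 in the frame of jig_fence between 0.017 and 0.0235 m or y of front1 in the frame of jig_fence between 0.057 and 0.0647 m or y of front1 in the frame of jig_fence between 0.097 and 0.1059 m or y of front1 in the frame of jig_fence between 0.137 and 0.1471 m) and x of front2 in the frame of jig_fence between -0.012 and 0.012 m and z of front2 in the frame of jig_fence between -0.004 and 0.004 m and (y of front2 in the frame of jig_fence between 0.017 and 0.0235 m or y of front2 in the frame of jig_fence between 0.057 and 0.0647 m or y of front2 in the frame of jig_fence between 0.097 and 0.1059 m or y of front2 in the frame of jig_fence between 0.137 and 0.1471 m) and x of front3 in the frame of jig_fence between -0.012 and 0.012 m and z of front3 in the frame of jig_fence between -0.004 and 0.004 m and (y of front3 in the frame of jig_fence between 0.017 and 0.0235 m or y of front3 in the frame of jig_fence between 0.057 and 0.0647 m or y of front3 in the frame of jig_fence between 0.097 and 0.1059 m or y of front3 in the frame of jig_fence between 0.137 and 0.1471 m) and (not (y of front0 in the frame of jig_fence between 0.057 and 0.0647 m or y of front1 in the frame of jig_fence between 0.057 and 0.0647 m or y of front2 in the frame of jig_fence between 0.057 and 0.0647 m or y of front3 in the frame of jig_fence between 0.057 and 0.0647 m) or (y of front0 in the frame of jig_fence between 0.017 and 0.0235 m or y of front1 in the frame of jig_fence between 0.017 and 0.0235 m or y of front2 in the frame of jig_fence between 0.017 and 0.0235 m or y of front3 in the frame of jig_fence between 0.017 and 0.0235 m)) and (not (y of front0 in the frame of jig_fence between 0.097 and 0.1059 m or y of front1 in the frame of jig_fence between 0.097 and 0.1059 m or y of front2 in the frame of jig_fence between 0.097 and 0.1059 m or y of front3 in the frame of jig_fence between 0.097 and 0.1059 m) or (y of front0 in the frame of jig_fence between 0.057 and 0.0647 m or y of front1 in the frame of jig_fence between 0.057 and 0.0647 m or y of front2 in the frame of jig_fence between 0.057 and 0.0647 m or y of front3 in the frame of jig_fence between 0.057 and 0.0647 m)) and (not (y of front0 in the frame of jig_fence between 0.137 and 0.1471 m or y of front1 in the frame of jig_fence between 0.137 and 0.1471 m or y of front2 in the frame of jig_fence between 0.137 and 0.1471 m or y of front3 in the frame of jig_fence between 0.137 and 0.1471 m) or (y of front0 in the frame of jig_fence between 0.097 and 0.1059 m or y of front1 in the frame of jig_fence between 0.097 and 0.1059 m or y of front2 in the frame of jig_fence between 0.097 and 0.1059 m or y of front3 in the frame of jig_fence between 0.097 and 0.1059 m)) and (y of front0 in the frame of stop_face between -0.0235 and -0.017 m or y of front1 in the frame of stop_face between -0.0235 and -0.017 m or y of front2 in the frame of stop_face between -0.0235 and -0.017 m or y of front3 in the frame of stop_face between -0.0235 and -0.017 m) and value of joint stop_knob above 1.1 rad and linear speed of each of front0, front1, front2, front3 below 0.02 m/s and velocity of joint stop below 0.05 m/s and velocity of joint lamp_arm below 0.05 rad/s and (horizontal distance between lamp_handle and front0 below 0.045 m or horizontal distance between lamp_handle and front1 below 0.045 m or horizontal distance between lamp_handle and front2 below 0.045 m or horizontal distance between lamp_handle and front3 below 0.045 m)); the robot touches nothing.
It fails at once if the tumbler moved more than 25 mm (distance of tumbler from where it was at the start of the episode above 0.025 m).
It fails at once if the coaster moved more than 25 mm (distance of coaster from where it was at the start of the episode above 0.025 m).
It fails at once if the hammer moved more than 25 mm (distance of hammer from where it was at the start of the episode above 0.025 m).
It fails at once if the red clamp moved more than 25 mm (distance of clamp from where it was at the start of the episode above 0.025 m).
It fails at once if the tumbler is tipped (angle between tumbler's own z axis and vertical above 0.3 rad).
Of front0, front1, front2, front3 only 2 to 4 are there at a start; the rules pass over those that are not, and their reading is None.
At some moment in a run one of front0, front1, front2, front3 may be knocked a few centimetres aside while the robot is not near it.
It also fails if it takes over 210 s, if anything falls off the work surface, if the arm or the gripper's body presses on something with over 40 N, if the wrist force passes 120 N, or if a joint passes its speed limit or range.

## Working session

There is one attempt and no reset: what is moved stays moved. The work goes in short steps, Python scripts to look and compute and a tool call to move; the robot and the scene stay as the last step left them, time stands still between calls to the robot, and variables do not carry over. Pictures are saved under pics/ and viewed, at most 14 in all, crops included, and the job is handed in when it is done.

Besides the shell and the picture viewer there is one more tool, called as name(argument=value, ...), one argument or row to a line, values as JSON. arm_command: Moves the arm, as the interface text tells. Its arguments: {"type":"object","properties":{"moves":{"type":"array"}},"required":["moves"]}

```bash
mkdir -p pics
cat > h.py <<'E'
import numpy as np, cv2
from rig import manip
from scipy.spatial.transform import Rotation as R
def save(n,f):
    im=manip.capture(n); cv2.imwrite('pics/'+f,im); return im
def cam(n):
    m=manip.camera_model(n); K=np.array(m['intrinsics'])
    if 'cam_to_world' in m: T=np.array(m['cam_to_world'])
    else:
        s=manip.state(); W=np.eye(4); W[:3,:3]=R.from_euler('xyz',s['ee_rot'],degrees=True).as_matrix(); W[:3,3]=s['tool_pos']; T=W@np.array(m['tool_from_camera'])
    return K,m['k1'],T
def ray(c,uv):
    K,k1,T=c; d=np.linalg.inv(K)@np.array([uv[0],uv[1],1.]); p=d[:2].copy(); q=p.copy()
    for _ in range(30): q=p/(1+k1*(q@q))
    return T[:3,3], T[:3,:3]@np.array([q[0],q[1],1.])
def onz(c,uv,z):
    o,d=ray(c,uv); return o+d*(z-o[2])/d[2]
def proj(c,P):
    K,k1,T=c; p=T[:3,:3].T@(np.array(P,float)-T[:3,3]); q=p[:2]/p[2]; q=q*(1+k1*(q@q)); return (K@np.array([q[0],q[1],1]))[:2]
E
python3 - <<'E'
from h import *
print(manip.state())
for n in('top','side'):
    save(n,n+'0.png'); c=cam(n); print(n,c[0].tolist(),c[1],c[2].round(3).tolist())
m=manip.camera_model('wrist');print(m)
E
```

```text
{'clock': 0.0, 'joints': array([ 6.13514247e+01,  1.87314270e+01, -1.10923515e+01,  6.02774700e+01,
        4.38111009e-04,  8.23105358e+01]), 'joint_velocities': array([-0.07149508, -0.01644765,  0.020485  ,  0.07920591,  0.02208525,
        0.04493886]), 'joint_efforts': array([-2.73856596e-03, -4.43398297e+01,  2.62441492e+01,  1.56024745e-02,
       -3.52060479e-04,  1.72782433e-05]), 'tool_pos': array([0.1964338 , 0.51307797, 0.23050673]), 'ee_rot': array([-1.79899721e+02, -1.39816044e-02,  1.59040876e+02]), 'wrist_force': array([ 0.2523844 , -0.16651069,  0.74640592]), 'ft_torque': array([-0.01602772, -0.01390926,  0.01619033]), 'grasp_force': 0.0, 'grip_width': 1.0009456571874817}
top [[456.6579186921229, 0.0, 320.55840344387923], [0.0, 456.6579186921229, 236.83601282222548], [0.0, 0.0, 1.0]] -0.0411875544239102 [[-0.011, -0.993, 0.119, 0.376], [-1.0, 0.012, 0.007, 0.038], [-0.009, -0.118, -0.993, 1.301], [0.0, 0.0, 0.0, 1.0]]
side [[600.4182165700565, 0.0, 321.1041158449986], [0.0, 600.4182165700565, 230.4624082573824], [0.0, 0.0, 1.0]] -0.15269361311808585 [[0.858, -0.295, 0.421, -0.22], [-0.514, -0.513, 0.687, -1.155], [0.014, -0.806, -0.592, 1.195], [0.0, 0.0, 0.0, 1.0]]
{'intrinsics': array([[354.42714572,   0.        , 321.07014018],
       [  0.        , 354.42714572, 236.31193399],
       [  0.        ,   0.        ,   1.        ]]), 'k1': -0.010873747077469086, 'tool_from_camera': array([[ 3.54070276e-04, -9.62476475e-01, -2.71364902e-01,
         6.90976527e-02],
       [ 9.99999937e-01,  3.35817835e-04,  1.13697413e-04,
         4.15323343e-04],
       [-1.83019112e-05, -2.71364925e-01,  9.62476533e-01,
        -1.40926925e-01],
       [ 0.00000000e+00,  0.00000000e+00,  0.00000000e+00,
         1.00000000e+00]])}
```

View pics/top0.png

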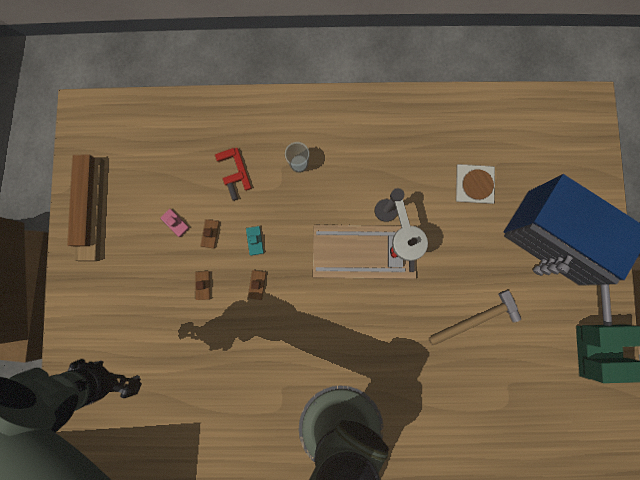

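View pics/side0.png

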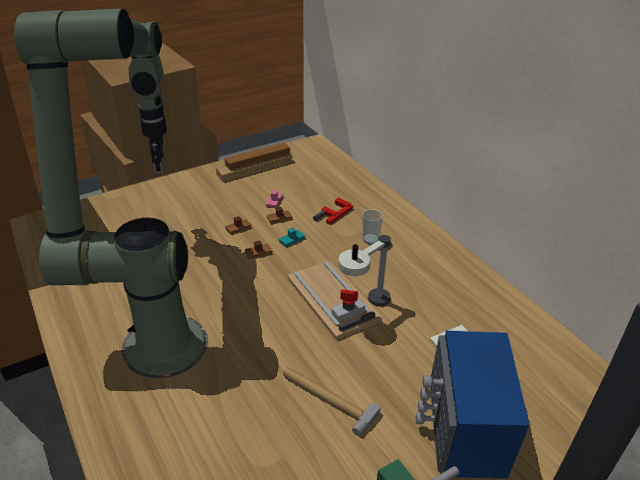

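The top view shows three brown fronts at about (203,285), (258,284) and (210,233). The pink and turquoise look-alikes are at (175,222) and (256,240). The jig spans (314–416, 226–277), with the lamp head at (410,242) and the post at (398,195). The side view shows the red knob at (348,298) and the peg at (355,252).

Run:
```python
from h import *
t=cv2.imread('pics/top0.png'); s=cv2.imread('pics/side0.png'); ct=cam('top'); cs=cam('side')
a=cv2.resize(t[205:305,150:285],None,fx=5.8,fy=5.8,interpolation=cv2.INTER_CUBIC)[:290*2]
b=cv2.resize(t[175:290,300:430],None,fx=5,fy=5,interpolation=cv2.INTER_CUBIC)
cv2.imwrite('pics/a.png',a); cv2.imwrite('pics/b.png',b)
cv2.imwrite('pics/c.png',cv2.resize(s[220:345,280:410],None,fx=4.6,fy=4.6,interpolation=cv2.INTER_CUBIC))
for n,uv,z in [('head',(410,242),.218),('f1',(203,285),.014),('f2',(258,284),.014),('f3',(210,233),.014),('jTL',(314,226),.018),('jBL',(314,277),.018),('jBR',(416,277),.018)]: print(n,onz(ct,uv,z).round(4))
```

```text
head [ 0.4899 -0.1675  0.218 ]
f1 [0.3965 0.38   0.014 ]
f2 [0.3978 0.2244 0.014 ]
f3 [0.544  0.3626 0.014 ]
jTL [0.5599 0.0654 0.018 ]
jBL [0.4156 0.0667 0.018 ]
jBR [ 0.4122 -0.219   0.018 ]
```

View pics/a.png

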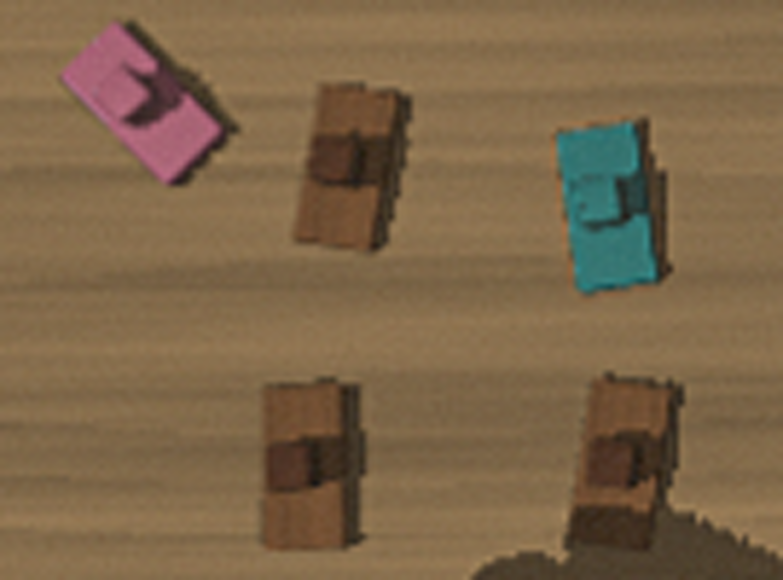

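View pics/b.png

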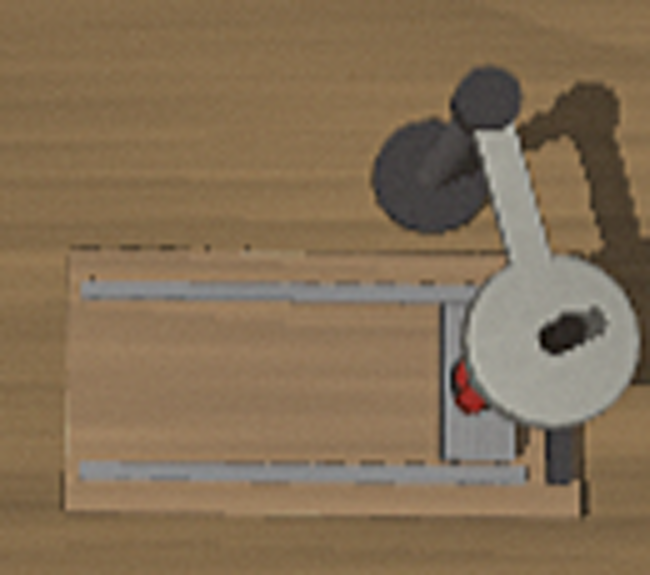

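View pics/c.png

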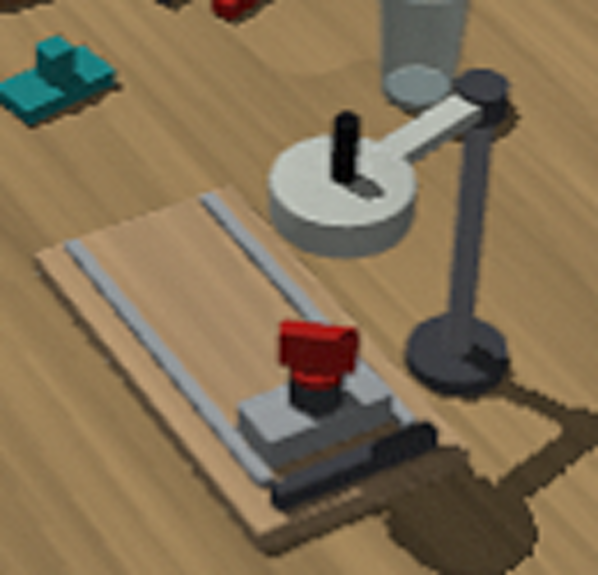

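The crops confirm the layout: the fence is at the right end (world −y), with the stop close to it and the red knob partly under the head. Peg base is at crop b (553,341), hinge cap at (487,98), jig corners at (68,250), (67,510) and (583,516). In crop c the peg spans (346,118–180).

Run:
```python
from h import *
ct=cam('top'); cs=cam('side')
B=lambda u,v:(300+(u+.5)/5-.5,175+(v+.5)/5-.5)
A=lambda u,v:(150+(u+.5)/5.8-.5,205+(v+.5)/5.8-.5)
C=lambda u,v:(280+(u+.5)/4.6-.5,220+(v+.5)/4.6-.5)
for n,q,z in [('hinge',(487,98),.222),('foot',(431,176),.012),('head',(553,341),.218),('TL',(68,250),.018),('BL',(67,512),.018),('BR',(583,516),.018),('stopface?R_top_bot',(517,460),.042),('stopBL',(443,460),.042),('stopTL',(443,303),.042),('fence BL',(549,483),.034),('fenceBR',(571,483),.034)]: print(n,onz(ct,B(*q),z).round(4))
for n,q,z in [('pegtop',(346,115),.26),('pegbase',(346,182),.218),('hinge',(483,84),.222),('foot',(457,352),.012),('knobtop',(318,330),.099)]: print('side',n,onz(cs,C(*q),z).round(4))
for n,cc in {'f1':[(265,385),(345,382),(345,548),(264,548)],'f2':[(592,380),(672,386),(652,548),(568,545)],'f3':[(320,86),(400,92),(375,250),(295,242)]}.items():
    P=np.array([onz(ct,A(*q),.014)[:2] for q in cc]); d=(P[0]+P[1]-P[2]-P[3])/2; print(n,P.mean(0).round(4),np.degrees(np.arctan2(d[1],d[0])).round(1),np.linalg.norm(d).round(3))
```

```text
hinge [ 0.6055 -0.1395  0.222 ]
foot [ 0.6051 -0.1404  0.012 ]
head [ 0.488  -0.1679  0.218 ]
TL [0.564  0.0676 0.018 ]
BL [0.4157 0.0695 0.018 ]
BR [ 0.41   -0.2194  0.018 ]
stopface?R_top_bot [ 0.4406 -0.1793  0.042 ]
stopBL [ 0.4411 -0.1385  0.042 ]
stopTL [ 0.5282 -0.1409  0.042 ]
fence BL [ 0.428 -0.198  0.034]
fenceBR [ 0.4279 -0.2102  0.034 ]
side pegtop [ 0.4887 -0.1637  0.26  ]
side pegbase [ 0.4864 -0.1707  0.218 ]
side hinge [ 0.604  -0.1388  0.222 ]
side foot [ 0.6019 -0.1415  0.012 ]
side knobtop [ 0.4814 -0.1587  0.099 ]
f1 [0.3969 0.3825] 0.8 0.08
f2 [0.396  0.2282] -7.5 0.079
f3 [0.5428 0.364 ] -8.0 0.079
```

arm_command(
  moves=[5,-17,6,0,0,1.7,0.2,5,-17,6,0,0,1.7,0.2,5,-17,6,0,0,1.7,0.2,5,-17,6,0,0,1.7,0.2,5,-17,6,0,0,1.7,0.2],
)

```text
clock: 0.52
tool_pos: [0.2469, 0.3405, 0.2923]
ee_rot: [-179.9, 0.0, 167.4]
wrist_force: [0.4, 0.7, -0.0]
grip_width: 0.601
grasp_force: 0.0
```

arm_command(
  moves=[8,-17,0,0,0,1.7,0.2,8,-17,0,0,0,1.7,0.2,8,-17,0,0,0,1.7,0.2,8,-17,0,0,0,1.7,0.2,8,-17,0,0,0,1.7,0.2],
)

```text
clock: 0.93
tool_pos: [0.3272, 0.171, 0.2912]
ee_rot: [-180.0, 0.0, 176.0]
wrist_force: [0.9, -0.0, 0.6]
grip_width: 0.602
grasp_force: 0.0
```

arm_command(
  moves=[8,-17,0,0,0,1.7,0.2,8,-17,0,0,0,1.7,0.2,8,-17,0,0,0,1.7,0.2,8,-17,0,0,0,1.7,0.2,8,-17,0,0,0,1.7,0.2],
)

```text
clock: 1.35
tool_pos: [0.4075, 0.0007, 0.2912]
ee_rot: [-180.0, 0.0, -175.6]
wrist_force: [-0.3, 0.5, 0.0]
grip_width: 0.596
grasp_force: 0.0
```

arm_command(
  moves=[8,-17,0,0,0,1.8,0.2,8,-17,0,0,0,1.8,0.2,8,-17,0,0,0,1.8,0.2,8,-17,0,0,0,1.8,0.2,8,-17,0,0,0,1.8,0.2],
)

```text
clock: 1.77
tool_pos: [0.4877, -0.17, 0.2907]
ee_rot: [-180.0, -0.0, -166.6]
wrist_force: [0.5, -0.6, 0.8]
grip_width: 0.603
grasp_force: 0.0
```

arm_command(
  moves=[0,0.2,-3,0,0,0,0.2,0,0.2,-6.5,0,0,0,0.2,0,0.2,-6.5,0,0,0,-0.4,0,0.2,-6.5,0,0,0,-0.4,0,0.2,-6.5,0,0,0,-0.4],
)

```text
clock: 2.18
tool_pos: [0.4871, -0.1643, 0.2275]
ee_rot: [-180.0, 0.0, -166.4]
wrist_force: [-0.1, -0.4, 0.4]
grip_width: 0.297
grasp_force: 0.0
```

arm_command(
  moves=[0,0,0,0,0,0,-0.4,0,0,0,0,0,0,-0.4],
)

```text
clock: 2.35
tool_pos: [0.4879, -0.1646, 0.2283]
ee_rot: [-179.9, 0.2, -166.4]
wrist_force: [0.1, -0.4, 0.3]
grip_width: 0.299
grasp_force: 0.0
```

arm_command(
  moves=[0.3,-1.0,0,0,0,1,-0.4,0.7,-2.0,0,0,0,2,-0.4,1.1,-2.9,0,0,0,3,-0.4,1.7,-3.8,0,0,0,4,-0.4,2.3,-4.7,0,0,0,5,-0.4],
)

```text
clock: 2.77
tool_pos: [0.5098, -0.2113, 0.2277]
ee_rot: [-180.0, 0.0, -141.2]
wrist_force: [-1.6, 1.7, 0.3]
grip_width: 0.307
grasp_force: 1.1
```

arm_command(
  moves=[0.7,-0.8,0,0,0,1,-0.4,1.5,-1.5,0,0,0,2,-0.4,2.3,-2.2,0,0,0,3,-0.4,3.1,-2.8,0,0,0,4,-0.4,4.0,-3.3,0,0,0,5,-0.4],
)

```text
clock: 3.18
tool_pos: [0.5498, -0.2446, 0.2276]
ee_rot: [-180.0, -0.0, -116.2]
wrist_force: [-1.6, 0.1, 1.5]
grip_width: 0.302
grasp_force: 1.1
```

arm_command(
  moves=[1.0,-0.4,0,0,0,1,-0.4,2.0,-0.8,0,0,0,2,-0.4,3.0,-1.0,0,0,0,3,-0.4,4.0,-1.2,0,0,0,4,-0.4,5.2,-1.3,0,0,0,5,-0.4],
)

```text
clock: 3.6
tool_pos: [0.6016, -0.2581, 0.2276]
ee_rot: [180.0, -0.1, -91.2]
wrist_force: [-3.8, -1.9, -0.6]
grip_width: 0.303
grasp_force: 1.2
```

arm_command(
  moves=[0,0,0,0,0,0,-0.4,0,0,6,0,0,0,-0.4,0,0,6,0,0,0,0.2,0,0,6,0,0,0,0.2],
)

```text
clock: 3.93
tool_pos: [0.6037, -0.2582, 0.2927]
ee_rot: [-179.5, -0.2, -91.6]
wrist_force: [0.4, -0.5, 1.1]
grip_width: 0.572
grasp_force: 0.0
```

Run:
```python
from h import *
print(manip.state()['joints'].round(1)); t=save('top','top1.png')
cv2.imwrite('pics/b1.png',cv2.resize(t[175:290,300:450],None,fx=5,fy=5,interpolation=cv2.INTER_CUBIC))
```

```text
[ -29.6   28.6   13.    73.9    0.  -118. ]
```

View pics/b1.png

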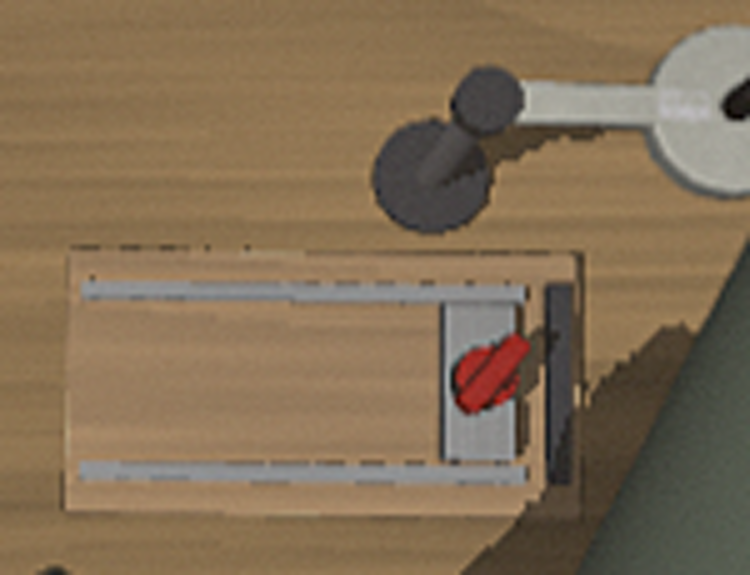

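The lamp is now at about 1.6 rad, clear of the jig. The knob bar runs (465,405)–(522,342), centre about (493,373), which is tight. The fence's inner face is at u≈546 and the stop face at u≈516.

Run:
```python
from h import *
ct=cam('top'); t=cv2.imread('pics/top1.png')
B=lambda u,v:(300+(u+.5)/5-.5,175+(v+.5)/5-.5)
for n,q,z in [('knob',(493,373),.099),('fenceT',(546,284),.034),('fenceB',(547,484),.034),('stopT',(516,304),.042),('stopB',(516,460),.042),('stopTL',(443,303),.042),('stopBL',(443,460),.042),('railT R',(525,302),.024),('railT L',(82,299),.024),('railB R',(525,465),.024),('railB L',(80,462),.024),('TR',(577,254),.018),('BR',(583,515),.018),('TL',(68,250),.018),('BL',(67,511),.018),('head',(733,110),.218)]: print(n,onz(ct,B(*q),z).round(4))
h=cv2.cvtColor(t,cv2.COLOR_BGR2HSV); m=((h[...,0]<6)|(h[...,0]>174))&(h[...,1]>170)&(h[...,2]>90); m[:,:370]=0;m[:,430:]=0
ys,xs=np.nonzero(m); print(len(xs),(xs.min()+xs.max())/2,(ys.min()+ys.max())/2,xs.mean(),ys.mean(), onz(ct,(xs.mean(),ys.mean()),.095))
```

```text
knob [ 0.4837 -0.1582  0.099 ]
fenceT [ 0.5392 -0.2     0.034 ]
fenceB [ 0.4275 -0.1969  0.034 ]
stopT [ 0.5271 -0.1815  0.042 ]
stopB [ 0.4406 -0.1787  0.042 ]
stopTL [ 0.5282 -0.1409  0.042 ]
stopBL [ 0.4411 -0.1385  0.042 ]
railT R [ 0.5304 -0.1897  0.024 ]
railT L [0.5351 0.0599 0.024 ]
railB R [ 0.4386 -0.1868  0.024 ]
railB L [0.4433 0.0619 0.024 ]
TR [ 0.5582 -0.2212  0.018 ]
BR [ 0.4106 -0.2195  0.018 ]
TL [0.564  0.0676 0.018 ]
BL [0.4162 0.0695 0.018 ]
head [ 0.5991 -0.259   0.218 ]
119 398.0 249.0 397.43697478991595 249.16806722689077 [ 0.48418188 -0.15683841  0.095     ]
```

arm_command(
  moves=[-6,5,0,0,0,-7,0.2,-6,5,0,0,0,-7,0.2,-6,5,0,0,0,-7,0.2,-6,5,0,0,0,-7,0.2,-6,5,0,0,0,-7,0.2],
)

```text
clock: 4.4
tool_pos: [0.5406, -0.2063, 0.286]
ee_rot: [180.0, 0.0, -126.9]
wrist_force: [1.0, -0.3, 0.1]
grip_width: 0.602
grasp_force: 0.0
```

arm_command(
  moves=[-5.9,5,0,0,0,-7,0.2,-5.9,5,0,0,0,-7,0.2,-5.9,5,0,0,0,-7,0.2,-5.9,5,0,0,0,-7,0.2,-5.9,5,0,0,0,-7,0.2],
)

```text
clock: 4.82
tool_pos: [0.4816, -0.1564, 0.2861]
ee_rot: [180.0, -0.0, -161.9]
wrist_force: [-0.3, -0.2, 1.1]
grip_width: 0.602
grasp_force: 0.0
```

arm_command(
  moves=[0,0,-8,0,0,-6,0.2,0,0,-8,0,0,-6,0.2,0,0,-8,0,0,-6,0.2,0,0,-8,0,0,-6,0.2,0,0,-8,0,0,-6,0.2],
)

```text
clock: 5.23
tool_pos: [0.4815, -0.1567, 0.2051]
ee_rot: [180.0, -0.1, 168.3]
wrist_force: [0.3, -0.3, 0.2]
grip_width: 0.599
grasp_force: 0.0
```

arm_command(
  moves=[0,0,-8,0,0,-6,0.2,0,0,-8,0,0,-6,0.2,0,0,-8,0,0,-6,0.2,0,0,-8,0,0,-6,0.2,0,0,-8,0,0,-6,0.2],
)

```text
clock: 5.65
tool_pos: [0.4822, -0.157, 0.1257]
ee_rot: [-180.0, -0.1, 138.4]
wrist_force: [-0.7, -0.1, -0.0]
grip_width: 0.603
grasp_force: 0.0
```

arm_command(
  moves=[0,0,0,0,0,0,0.2,0,0,0,0,0,0,0.2],
)

```text
clock: 5.82
tool_pos: [0.4832, -0.1575, 0.1269]
ee_rot: [180.0, 0.1, 138.7]
wrist_force: [0.7, -0.2, -0.1]
grip_width: 0.6
grasp_force: 0.0
```

arm_command(
  moves=[0.15,0,-3,0,0,0,0.2,0.15,0,-5.1,0,0,0,0.2,0.15,0,-5.1,0,0,0,-1,0.15,0,-5.1,0,0,0,-1,0.15,0,-5.1,0,0,0,-1],
)

```text
clock: 6.23
tool_pos: [0.4849, -0.1577, 0.0764]
ee_rot: [180.0, 0.1, 138.6]
wrist_force: [0.1, -0.1, 0.8]
grip_width: 0.181
grasp_force: 0.0
```

arm_command(
  moves=[0,0,0,0,0,0,-1,0,0,0,0,0,0,-1,0,0,0,0,0,0,-1],
)

```text
clock: 6.48
tool_pos: [0.4848, -0.1579, 0.0766]
ee_rot: [-180.0, 0.1, 138.6]
wrist_force: [-3.3, 0.5, 8.6]
grip_width: 0.15
grasp_force: 61.6
```

arm_command(
  moves=[0,0,0,0,0,1,-1,0,0,0,0,0,2,-1,0,0,0,0,0,3,-1,0,0,0,0,0,4,-1,0,0,0,0,0,5.2,-1],
)

```text
clock: 6.9
tool_pos: [0.4847, -0.1579, 0.0766]
ee_rot: [-179.9, 0.1, 164.8]
wrist_force: [-2.3, -0.4, 5.4]
grip_width: 0.154
grasp_force: 60.8
```

arm_command(
  moves=[0,0,0,0,0,1,-1,0,0,0,0,0,2,-1,0,0,0,0,0,3,-1,0,0,0,0,0,4,-1,0,0,0,0,0,5.2,-1],
)

```text
clock: 7.32
tool_pos: [0.4846, -0.158, 0.0766]
ee_rot: [-179.9, 0.1, -169.2]
wrist_force: [-3.7, -0.8, 6.5]
grip_width: 0.153
grasp_force: 60.9
```

arm_command(
  moves=[0,0,0,0,0,1,-1,0,0,0,0,0,2,-1,0,0,0,0,0,3,-1,0,0,0,0,0,4,-1,0,0,0,0,0,5,-1],
)

```text
clock: 7.73
tool_pos: [0.4846, -0.1581, 0.0766]
ee_rot: [-179.9, 0.0, -144.3]
wrist_force: [-3.4, -1.2, 5.9]
grip_width: 0.148
grasp_force: 60.9
```

arm_command(
  moves=[0.02,1,0,0,0,0,-1,0.05,2.2,0,0,0,0,-1,0.07,3.4,0,0,0,0,-1,0.1,4.6,0,0,0,0,-1,0.12,5.8,0,0,0,0,-1],
)

```text
clock: 8.15
tool_pos: [0.486, -0.0996, 0.0766]
ee_rot: [-179.9, 0.0, -144.5]
wrist_force: [-3.2, -2.1, 6.6]
grip_width: 0.146
grasp_force: 60.9
```

arm_command(
  moves=[0.02,1.2,0,0,0,0,-1,0.05,2.4,0,0,0,0,-1,0.07,3.6,0,0,0,0,-1,0.1,4.8,0,0,0,0,-1,0.12,5.8,0,0,0,0,-1],
)

```text
clock: 8.57
tool_pos: [0.4874, -0.041, 0.0766]
ee_rot: [-179.9, 0.1, -144.4]
wrist_force: [-3.2, -2.4, 5.9]
grip_width: 0.153
grasp_force: 60.9
```

arm_command(
  moves=[0.02,1.2,0,0,0,0,-1,0.05,2.4,0,0,0,0,-1,0.07,3.6,0,0,0,0,-1,0.1,4.8,0,0,0,0,-1,0.12,5.6,0,0,0,0,-1],
)

```text
clock: 8.98
tool_pos: [0.4888, 0.0154, 0.0766]
ee_rot: [-179.9, 0.1, -144.4]
wrist_force: [-3.2, -1.2, 5.9]
grip_width: 0.149
grasp_force: 60.9
```

arm_command(
  moves=[0,0,0,0,0,0,-1,0,0,0,0,0,0,0.2,0,0,0,0,0,0,0.2,0,0,0,0,0,0,0.2],
)

```text
clock: 9.32
tool_pos: [0.4882, 0.0144, 0.0755]
ee_rot: [-180.0, 0.0, -144.5]
wrist_force: [-0.2, -0.1, -0.7]
grip_width: 0.567
grasp_force: 0.0
```

arm_command(
  moves=[0,0,4,0,0,0,0.2,0,0,7.5,0,0,1,0.2,-3,6,7.5,0,0,2.5,0.2,-3,6,7.5,0,0,4,0.2,-4.6,10.7,7.5,0,0,4.7,0.2],
)

```text
clock: 9.73
tool_pos: [0.4451, 0.1132, 0.1512]
ee_rot: [-179.9, 0.0, -120.9]
wrist_force: [0.5, 0.6, -0.2]
grip_width: 0.598
grasp_force: 0.0
```

arm_command(
  moves=[-4.6,10.7,0,0,0,4.7,0.2,-4.6,10.7,0,0,0,4.7,0.2,-4.6,10.7,0,0,0,4.7,0.2,-4.6,10.7,0,0,0,4.7,0.2,-4.6,10.7,0,0,0,4.7,0.2],
)

```text
clock: 10.15
tool_pos: [0.3977, 0.2224, 0.1503]
ee_rot: [-180.0, 0.0, -97.2]
wrist_force: [0.6, -0.2, 0.0]
grip_width: 0.598
grasp_force: 0.0
```

arm_command(
  moves=[0,0,0,0,0,0,0.2,0,0,0,0,0,0,0.2],
)

```text
clock: 10.32
tool_pos: [0.3989, 0.2204, 0.1503]
ee_rot: [-180.0, -0.0, -97.6]
wrist_force: [-0.8, -0.8, 0.4]
grip_width: 0.6
grasp_force: 0.0
```

Run:
```python
from h import *
s=manip.state(); print(s['joints'].round(1),s['tool_pos'].round(4),s['ee_rot'].round(1))
c=cam('wrist'); im=save('wrist','w1.png')
print([proj(c,(.396,.228,z)).round(0).tolist() for z in (.014,.042)])
save('top','top2.png')
```

```text
[ 19.6  13.3 -31.5  45.2  -0.  -62.8] [0.3989 0.2204 0.1503] [-180.    -0.   -97.6]
[[326.0, 233.0], [326.0, 243.0]]
```

View pics/w1.png

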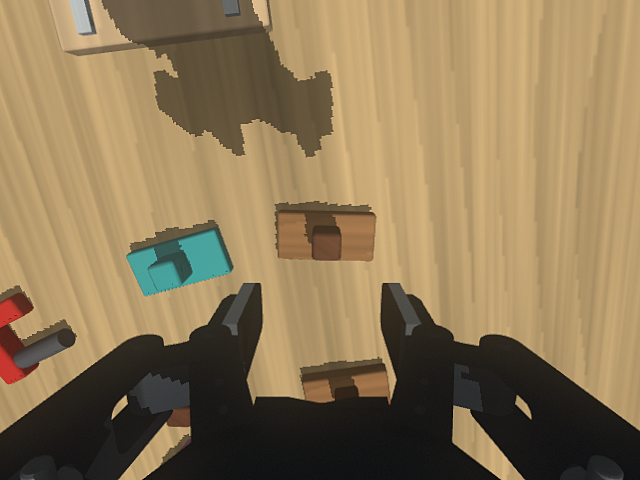

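View pics/top2.png

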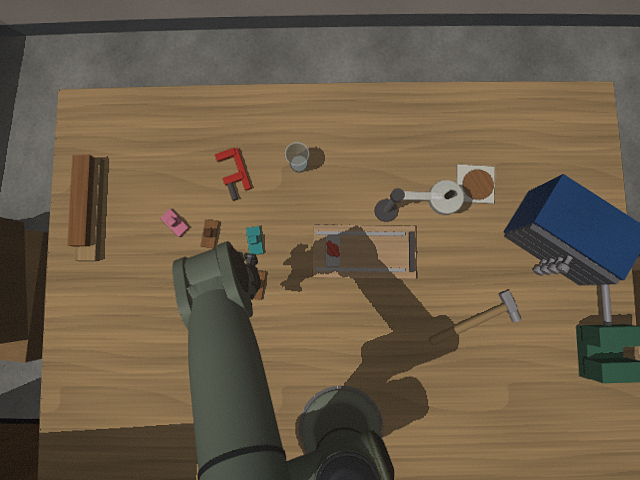

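The wrist view shows the front's panel at (278–376, 212–260) with its pull at (326,247), within about 2 mm of the prediction. The top view shows the stop slid back, with the knob at (333,248), and the other two fronts still in place.

arm_command(
  moves=[-0.3,1,-4,0,0,0,0.2,-0.3,1,-8,0,0,0,0.2,-0.3,1,-11,0,0,0,0.2,-0.3,1,-13.1,0,0,0,0.2,-0.3,1,-13.1,0,0,0,0.2],
)

```text
clock: 10.83
tool_pos: [0.3927, 0.229, 0.0157]
ee_rot: [179.6, -0.2, -97.6]
wrist_force: [0.0, -0.8, 0.1]
grip_width: 0.601
grasp_force: 0.0
```

arm_command(
  moves=[0,0,0,0,0,0,-1,0,0,0,0,0,0,-1,0,0,0,0,0,0,-1,0,0,0,0,0,0,-1,0,0,0,0,0,0,-1],
)

```text
clock: 11.25
tool_pos: [0.3971, 0.2315, 0.0208]
ee_rot: [-179.8, 0.1, -97.5]
wrist_force: [0.3, -1.0, 7.3]
grip_width: 0.24
grasp_force: 59.5
```

arm_command(
  moves=[0,0,2,0,0,0,-1,0,0,5,0,0,0,-1,0,0,8,0,0,0,-1,0,0,8,0,0,0,-1],
)

```text
clock: 11.58
tool_pos: [0.3989, 0.2326, 0.1045]
ee_rot: [-179.6, 0.2, -97.4]
wrist_force: [0.6, 0.8, -0.0]
grip_width: 0.244
grasp_force: 58.8
```

arm_command(
  moves=[0,0,4,0,0,0,-1,0.6,-3,5,0,0,0.4,-1,1.4,-6.8,5,0,0,0.6,-1,2.2,-10.5,5,0,0,1,-1,2.9,-14,5,0,0,1.3,-1],
)

```text
clock: 12.0
tool_pos: [0.4249, 0.0897, 0.1499]
ee_rot: [-179.9, -0.0, -90.8]
wrist_force: [0.3, 0.0, -0.5]
grip_width: 0.241
grasp_force: 58.9
```

arm_command(
  moves=[0.7,-3.5,0,0,0,0,-1,1.4,-7,0,0,0,0,-1,2.1,-10.5,0,0,0,0,-1,2.8,-14,0,0,0,0,-1,2.8,-14,0,0,0,0,-1],
)

```text
clock: 12.42
tool_pos: [0.4546, -0.0546, 0.1498]
ee_rot: [-179.8, -0.2, -91.4]
wrist_force: [0.6, 0.5, -0.4]
grip_width: 0.244
grasp_force: 59.0
```

arm_command(
  moves=[0.7,-3.5,0,0,0,0,-1,1.4,-7,0,0,0,0,-1,2.1,-10.5,0,0,0,0,-1,2.9,-12.9,0,0,0,0,-1,2.9,-12.9,0,0,0,0,-1],
)

```text
clock: 12.83
tool_pos: [0.4834, -0.1824, 0.1496]
ee_rot: [-179.8, -0.2, -91.2]
wrist_force: [0.7, -0.4, -1.3]
grip_width: 0.245
grasp_force: 58.9
```

arm_command(
  moves=[0,0,0,0,0,0,-1,0,0,0,0,0,0,-1],
)

```text
clock: 13.0
tool_pos: [0.4807, -0.177, 0.1489]
ee_rot: [179.9, 0.1, -91.0]
wrist_force: [0.0, -0.5, -0.6]
grip_width: 0.241
grasp_force: 58.9
```

arm_command(
  moves=[0.3,0.2,-3,0,0,0,-1,0.3,0.2,-6,0,0,0,-1,0.3,0.2,-9,0,0,0,-1,0.3,0.2,-9,0,0,0,-1,0.3,0.2,-9,0,0,0,-1],
)

```text
clock: 13.42
tool_pos: [0.4826, -0.1738, 0.0584]
ee_rot: [179.8, 0.1, -90.9]
wrist_force: [-0.4, 0.2, 0.1]
grip_width: 0.242
grasp_force: 58.8
```

arm_command(
  moves=[0.2,-0.1,-1,0,0,0,-1,0.2,-0.1,-1.8,0,0,0,-1,0.2,-0.1,-1.9,0,0,0,-1,0.2,-0.1,-1.9,0,0,0,-1,0.2,-0.1,-1.9,0,0,0,-1],
)

```text
clock: 13.83
tool_pos: [0.4867, -0.1771, 0.0408]
ee_rot: [-180.0, -0.0, -91.0]
wrist_force: [-0.0, 0.4, -0.4]
grip_width: 0.242
grasp_force: 58.8
```

arm_command(
  moves=[-0.1,0,-0.1,0,0,0,-1,-0.1,0,-0.2,0,0,0,-1,-0.1,0,-0.2,0,0,0,-1],
)

```text
clock: 14.08
tool_pos: [0.4856, -0.1772, 0.0389]
ee_rot: [-180.0, -0.0, -91.0]
wrist_force: [-0.9, 1.0, 3.7]
grip_width: 0.243
grasp_force: 59.3
```

arm_command(
  moves=[0,0,0,0,0,0,-0.2,0,0,0,0,0,0,-0.2,0,0,0,0,0,0,-0.2,0,0,3,0,0,0,-0.2,0,0,6,0,0,0,-0.2],
)

```text
clock: 14.5
tool_pos: [0.4836, -0.176, 0.0972]
ee_rot: [179.7, 0.1, -91.0]
wrist_force: [0.8, -0.4, 0.3]
grip_width: 0.4
grasp_force: 0.0
```

arm_command(
  moves=[0,0,4,0,0,0,0.2,-0.6,3,5.5,0,0,0,0.2,-1.2,6.8,5.5,0,0,0,0.2,-1.8,10.5,5.5,0,0,0.2,0.2,-2.3,14,5.5,0,0,0.4,0.2],
)

```text
clock: 14.92
tool_pos: [0.462, -0.0356, 0.1538]
ee_rot: [-179.9, 0.0, -89.0]
wrist_force: [1.2, 0.5, -0.0]
grip_width: 0.601
grasp_force: 0.0
```

arm_command(
  moves=[-0.6,3.7,0,0,0,0,0.2,-1.2,7.4,0,0,0,0,0.2,-1.8,11,0,0,0,0,0.2,-2.4,14.8,0,0,0,0,0.2,-2.8,18,0,0,0,0,0.2],
)

```text
clock: 15.33
tool_pos: [0.4334, 0.1452, 0.1534]
ee_rot: [180.0, 0.0, -88.9]
wrist_force: [1.3, -0.1, -0.3]
grip_width: 0.604
grasp_force: 0.0
```

arm_command(
  moves=[-0.6,3.7,0,0,0,0,0.2,-1.2,7.4,0,0,0,0,0.2,-1.8,11,0,0,0,0,0.2,-2.4,14.8,0,0,0,0,0.2,-2.8,18,0,0,0,0,0.2],
)

```text
clock: 15.75
tool_pos: [0.4054, 0.3255, 0.1533]
ee_rot: [-180.0, 0.0, -88.9]
wrist_force: [0.5, 0.0, -0.3]
grip_width: 0.598
grasp_force: 0.0
```

arm_command(
  moves=[-0.4,2,0,0,0,0,0.2,-0.8,4,0,0,0,0,0.2,-0.8,4,0,0,0,0,0.2,-0.8,4,0,0,0,0,0.2],
)

```text
clock: 16.08
tool_pos: [0.3979, 0.3637, 0.153]
ee_rot: [180.0, -0.0, -88.8]
wrist_force: [0.3, 0.0, -0.4]
grip_width: 0.596
grasp_force: 0.0
```

```bash
cat >> h.py <<'E'
def panel(c,im,P,tag=''):
    "brown panel near P: contour hull of brown mask -> pixel box centre"
    h=cv2.cvtColor(im,cv2.COLOR_BGR2HSV); u,v=proj(c,P).astype(int)
    print('pred',u,v,'hsv',h[v-12:v+12:8,u-30:u+31:10].tolist() if tag else '')
    return h
E
python3 - <<'E'
from h import *
s=manip.state(); print(s['joints'].round(1),s['tool_pos'].round(4),s['ee_rot'].round(1))
c=cam('wrist'); im=save('wrist','w2.png')
print([proj(c,(.397,.3845,z)).round(0).tolist() for z in (.014,.042)])
im2=im[120:340,200:500]; cv2.imwrite('pics/w2c.png',cv2.resize(im2,None,fx=2,fy=2))
E
```

```text
[ 34.6  21.3 -19.4  49.3  -0.  -56.6] [0.3979 0.3637 0.153 ] [180.   -0.  -88.8]
[[321.0, 248.0], [321.0, 259.0]]
```

View pics/w2c.png

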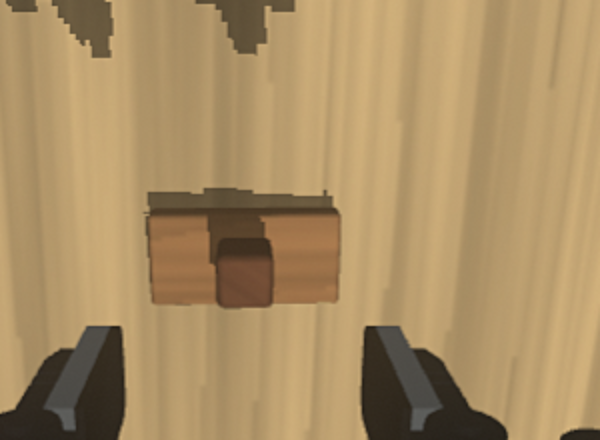

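The front's panel centre is at (322,249) and its pull top at (322,260), within 1 mm of the prediction.

arm_command(
  moves=[-0.1,2.1,-3.5,0,0,0,0.2,-0.1,2.1,-7,0,0,0,0.2,-0.1,2.1,-10.5,0,0,0,0.2,-0.1,2.1,-13.2,0,0,0,0.2,-0.1,2.1,-13.2,0,0,0,0.2],
)

```text
clock: 16.55
tool_pos: [0.3941, 0.38, 0.0163]
ee_rot: [179.6, -0.3, -89.1]
wrist_force: [-0.1, -0.3, 0.5]
grip_width: 0.6
grasp_force: 0.0
```

arm_command(
  moves=[0,0,0,0,0,0,-1,0,0,0,0,0,0,-1,0,0,0,0,0,0,-1,0,0,0,0,0,0,-1,0,0,0,0,0,0,-1],
)

```text
clock: 16.97
tool_pos: [0.3991, 0.3849, 0.0234]
ee_rot: [-179.8, 0.1, -89.0]
wrist_force: [0.2, -1.0, 8.1]
grip_width: 0.236
grasp_force: 61.6
```

arm_command(
  moves=[0,0,2,0,0,0,-1,0,0,5,0,0,0,-1,0,0,9,0,0,0,-1,0,0,13,0,0,0,-1,0,0,13,0,0,0,-1],
)

```text
clock: 17.38
tool_pos: [0.4014, 0.3873, 0.1599]
ee_rot: [-179.4, 0.5, -88.9]
wrist_force: [1.5, 2.0, -0.6]
grip_width: 0.244
grasp_force: 60.6
```

arm_command(
  moves=[0.6,-3.5,0,0,0,0,-1,1.2,-7,0,0,0,0,-1,1.8,-10.5,0,0,0,0,-1,2.4,-14,0,0,0,-0.2,-1,2.9,-17.2,0,0,0,-0.4,-1],
)

```text
clock: 17.8
tool_pos: [0.4267, 0.2105, 0.152]
ee_rot: [-179.9, 0.0, -91.0]
wrist_force: [-0.1, -0.6, -1.1]
grip_width: 0.244
grasp_force: 60.5
```

arm_command(
  moves=[0.6,-3.5,0,0,0,0,-1,1.2,-7,0,0,0,0,-1,1.8,-10.5,0,0,0,0,-1,2.4,-14,0,0,0,0,-1,2.9,-17.2,0,0,0,0,-1],
)

```text
clock: 18.22
tool_pos: [0.4559, 0.0382, 0.1521]
ee_rot: [-179.9, -0.0, -91.0]
wrist_force: [0.4, 0.1, -1.5]
grip_width: 0.241
grasp_force: 60.5
```

arm_command(
  moves=[0.6,-3.5,0,0,0,0,-1,1.2,-7,0,0,0,0,-1,1.8,-10.5,0,0,0,0,-1,2.4,-14,0,0,0,0,-1,2.9,-17.2,0,0,0,0,-1],
)

```text
clock: 18.63
tool_pos: [0.4849, -0.1342, 0.152]
ee_rot: [-179.9, -0.0, -91.0]
wrist_force: [0.8, 1.0, -1.1]
grip_width: 0.241
grasp_force: 60.5
```

arm_command(
  moves=[0,0,0,0,0,0,-1,0,0,0,0,0,0,-1,0,0,-3,0,0,0,-1,0,0,-5,0,0,0,-1,0,0,-5,0,0,0,-1],
)

```text
clock: 19.05
tool_pos: [0.4814, -0.1296, 0.0983]
ee_rot: [179.7, 0.2, -90.9]
wrist_force: [-0.7, 0.6, -1.1]
grip_width: 0.237
grasp_force: 60.5
```

arm_command(
  moves=[0,0,0,0,0,0,-1,0,0,0,0,0,0,-1,0,0,0,0,0,0,-1],
)

```text
clock: 19.3
tool_pos: [0.4854, -0.1318, 0.1027]
ee_rot: [-179.9, -0.0, -90.9]
wrist_force: [0.6, 0.4, 0.2]
grip_width: 0.235
grasp_force: 60.5
```

Target y −0.132; lower to about 0.041.

arm_command(
  moves=[0,0,-2,0,0,0,-1,0,0,-4,0,0,0,-1,0,0,-5.5,0,0,0,-1,0,0,-6,0,0,0,-1,0,0,-6,0,0,0,-1],
)

```text
clock: 19.72
tool_pos: [0.4846, -0.1318, 0.0421]
ee_rot: [-180.0, -0.0, -90.9]
wrist_force: [-1.0, -0.6, -0.6]
grip_width: 0.24
grasp_force: 60.6
```

arm_command(
  moves=[0,0,0,0,0,0,-1,0,0,-0.1,0,0,0,-1,0,0,-0.2,0,0,0,-1,0,0,-0.2,0,0,0,-1],
)

```text
clock: 20.05
tool_pos: [0.4856, -0.1323, 0.0414]
ee_rot: [-179.9, -0.1, -91.0]
wrist_force: [-3.2, 0.7, 14.1]
grip_width: 0.241
grasp_force: 62.5
```

arm_command(
  moves=[0,0,0,0,0,0,-0.2,0,0,0,0,0,0,-0.2,0,0,0,0,0,0,-0.2,0,0,3,0,0,0,-0.2,0,0,7,0,0,0,-0.2],
)

```text
clock: 20.47
tool_pos: [0.4815, -0.1307, 0.1071]
ee_rot: [179.6, 0.2, -91.0]
wrist_force: [1.8, -1.8, 0.7]
grip_width: 0.402
grasp_force: 0.0
```

arm_command(
  moves=[0,1,4,0,0,0,0.2,0.3,4,4,0,0,-0.1,0.2,0.6,7.6,4,0,0,-0.2,0.2,1,11.2,4,0,0,-0.4,0.2,1.3,14.8,4,0,0,-0.5,0.2],
)

```text
clock: 20.88
tool_pos: [0.4976, 0.0173, 0.1497]
ee_rot: [-179.9, 0.0, -93.6]
wrist_force: [0.4, 0.0, 0.3]
grip_width: 0.602
grasp_force: 0.0
```

arm_command(
  moves=[0.4,3.6,0,0,0,-0.1,0.2,0.8,7.2,0,0,0,-0.2,0.2,1.2,10.8,0,0,0,-0.3,0.2,1.6,14.4,0,0,0,-0.4,0.2,2,17.6,0,0,0,-0.5,0.2],
)

```text
clock: 21.3
tool_pos: [0.5172, 0.1944, 0.1492]
ee_rot: [180.0, 0.0, -95.9]
wrist_force: [0.7, -1.1, 0.0]
grip_width: 0.596
grasp_force: 0.0
```

arm_command(
  moves=[0.5,3.6,0,0,0,-0.1,0.2,1,7.2,0,0,0,-0.2,0.2,1.5,10.8,0,0,0,-0.3,0.2,2.4,14.8,0,0,0,-0.4,0.2,2.4,15.8,0,0,0,-0.4,0.2],
)

```text
clock: 21.72
tool_pos: [0.5421, 0.3555, 0.149]
ee_rot: [-179.9, 0.2, -97.7]
wrist_force: [-0.5, 0.1, 0.6]
grip_width: 0.599
grasp_force: 0.0
```

arm_command(
  moves=[0,0,0,0,0,0,0.2,0,0,0,0,0,0,0.2,0,0,0,0,0,0,0.2],
)

```text
clock: 21.97
tool_pos: [0.5409, 0.3488, 0.1489]
ee_rot: [179.9, -0.1, -98.0]
wrist_force: [0.1, -0.3, 0.2]
grip_width: 0.601
grasp_force: 0.0
```

Run:
```python
from h import *
s=manip.state(); print(s['joints'].round(1),s['tool_pos'].round(4),s['ee_rot'].round(1))
c=cam('wrist'); im=save('wrist','w3.png')
print([proj(c,(.543,.366,z)).round(0).tolist() for z in (.014,.042)])
a=cv2.resize(im[120:340,200:500],None,fx=2,fy=2)
t=save('top','top3.png'); b=cv2.resize(t[205:295,300:430],(600,415),interpolation=cv2.INTER_CUBIC)
cv2.imwrite('pics/w3c.png',a); cv2.imwrite('pics/j3.png',b)
```

```text
[ 26.3  32.   -2.5  55.6  -0.  -55.7] [0.5409 0.3488 0.1489] [ 1.799e+02 -1.000e-01 -9.800e+01]
[[321.0, 246.0], [321.0, 257.0]]
```

View pics/w3c.png

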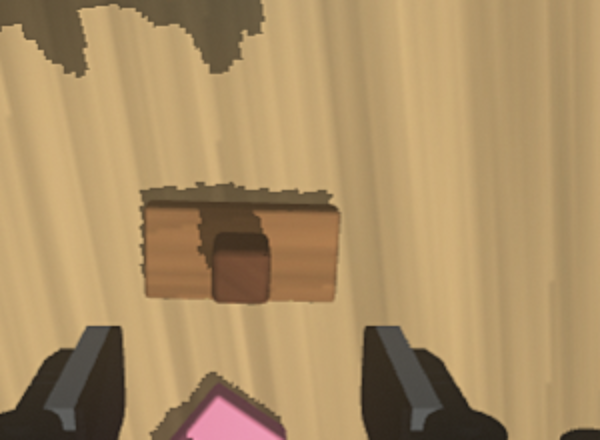

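View pics/j3.png

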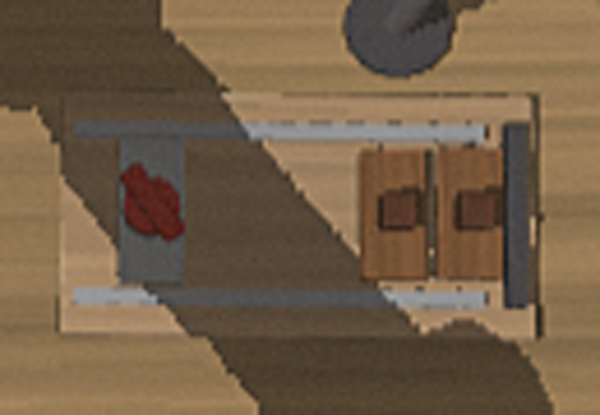

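The panel centre is at full-image (321,247), tilted about 1° clockwise. In the top view, two fronts lie square in the jig at the fence, with the knob loose at the far end.

arm_command(
  moves=[0.2,1.8,-3.5,0,0,-0.2,0.2,0.2,1.8,-7,0,0,-0.2,0.2,0.2,1.8,-10.5,0,0,-0.2,0.2,0.2,1.8,-12.9,0,0,-0.2,0.2,0.2,1.8,-12.9,0,0,-0.2,0.2],
)

```text
clock: 22.48
tool_pos: [0.5395, 0.3645, 0.0148]
ee_rot: [179.5, -0.4, -99.1]
wrist_force: [-0.7, -0.9, -0.4]
grip_width: 0.603
grasp_force: 0.0
```

arm_command(
  moves=[0,0,0,0,0,0,-1,0,0,0,0,0,0,-1,0,0,0,0,0,0,-1,0,0,0,0,0,0,-1,0,0,0,0,0,0,-1],
)

```text
clock: 22.9
tool_pos: [0.5453, 0.3687, 0.0229]
ee_rot: [-179.8, 0.1, -99.0]
wrist_force: [-0.6, -1.6, 6.5]
grip_width: 0.239
grasp_force: 62.4
```

arm_command(
  moves=[0,0,2,0,0,0,-1,0,0,5,0,0,0,-1,0,0,9,0,0,0,-1,0,0,13,0,0,0,-1,0,0,13,0,0,0,-1],
)

```text
clock: 23.32
tool_pos: [0.548, 0.3707, 0.1604]
ee_rot: [-179.3, 0.5, -98.9]
wrist_force: [2.3, 0.3, 0.1]
grip_width: 0.243
grasp_force: 61.4
```

arm_command(
  moves=[-0.4,-3.3,0,0,0,0.3,-1,-0.8,-6.6,0,0,0,0.6,-1,-1.2,-9.9,0,0,0,0.9,-1,-1.6,-13.2,0,0,0,1.2,-1,-1.9,-15.2,0,0,0,1.6,-1],
)

```text
clock: 23.73
tool_pos: [0.5238, 0.2135, 0.1509]
ee_rot: [-180.0, -0.0, -91.0]
wrist_force: [-0.1, -0.1, -0.3]
grip_width: 0.245
grasp_force: 61.5
```

arm_command(
  moves=[-0.4,-3.3,0,0,0,0,-1,-0.8,-6.6,0,0,0,0,-1,-1.2,-9.9,0,0,0,0,-1,-1.6,-13.2,0,0,0,0,-1,-1.9,-15.2,0,0,0,0,-1],
)

```text
clock: 24.15
tool_pos: [0.5051, 0.0614, 0.151]
ee_rot: [-179.9, -0.1, -91.1]
wrist_force: [0.6, -0.0, -0.7]
grip_width: 0.238
grasp_force: 61.5
```

arm_command(
  moves=[-0.4,-3.3,0,0,0,0,-1,-0.8,-6.6,0,0,0,0,-1,-1.2,-9.9,0,0,0,0,-1,-1.6,-13.2,0,0,0,0,-1,-1.9,-15.0,0,0,0,0,-1],
)

```text
clock: 24.57
tool_pos: [0.4865, -0.089, 0.1511]
ee_rot: [-179.9, -0.1, -91.1]
wrist_force: [-0.2, -0.1, -0.6]
grip_width: 0.243
grasp_force: 61.5
```

arm_command(
  moves=[0,0,0,0,0,0,-1,0,0,0,0,0,0,-1,0,0,-3,0,0,0,-1,0,0,-5,0,0,0,-1,0,0,-5,0,0,0,-1],
)

```text
clock: 24.98
tool_pos: [0.4839, -0.0839, 0.0974]
ee_rot: [179.7, 0.1, -90.9]
wrist_force: [-1.1, 1.1, -2.2]
grip_width: 0.243
grasp_force: 61.4
```

arm_command(
  moves=[0,0,0,0,0,0,-1,0,0,0,0,0,0,-1,0,0,0,0,0,0,-1],
)

```text
clock: 25.23
tool_pos: [0.4876, -0.0857, 0.1017]
ee_rot: [-179.9, -0.0, -90.9]
wrist_force: [-0.7, 0.0, -1.1]
grip_width: 0.241
grasp_force: 61.4
```

arm_command(
  moves=[-0.1,-0.1,-2,0,0,0,-1,-0.1,-0.1,-4,0,0,0,-1,-0.1,-0.1,-5.5,0,0,0,-1,-0.1,-0.1,-6,0,0,0,-1,-0.1,-0.1,-6,0,0,0,-1],
)

```text
clock: 25.65
tool_pos: [0.4858, -0.0869, 0.0414]
ee_rot: [-180.0, -0.0, -90.9]
wrist_force: [-0.1, 0.1, -0.9]
grip_width: 0.243
grasp_force: 61.4
```

arm_command(
  moves=[0,0,0,0,0,0,-1,0,0,-0.1,0,0,0,-1,0,0,-0.1,0,0,0,-1],
)

```text
clock: 25.9
tool_pos: [0.4866, -0.0872, 0.0409]
ee_rot: [-179.9, -0.0, -90.9]
wrist_force: [-2.4, -0.3, 8.1]
grip_width: 0.239
grasp_force: 62.5
```

arm_command(
  moves=[0,0,0,0,0,0,-0.2,0,0,0,0,0,0,-0.2,0,0,0,0,0,0,-0.2,0,0,3,0,0,0,-0.2,0,0,7,0,0,0,-0.2],
)

```text
clock: 26.32
tool_pos: [0.4824, -0.0859, 0.1072]
ee_rot: [179.6, 0.1, -91.0]
wrist_force: [0.8, -0.3, 0.1]
grip_width: 0.398
grasp_force: 0.0
```

arm_command(
  moves=[0,0,3,0,0,-1.3,0.2,0,3,3,0,0,-2.6,0.2,0,6,3,0,0,-4,0.2,0,9,3,0,0,-5.3,0.2,0.1,10.2,3,0,0,-6.7,0.2],
)

```text
clock: 26.73
tool_pos: [0.4858, 0.0178, 0.1396]
ee_rot: [180.0, 0.1, -124.7]
wrist_force: [-0.5, -1.1, -0.6]
grip_width: 0.6
grasp_force: 0.0
```

arm_command(
  moves=[0,0,0,0,0,-1.4,0.2,0,0,0,0,0,-2.8,0.2,0,0,0,0,0,-4,0.2,0,0,0,0,0,-4,0.2,0,0,0,0,0,-4,0.2],
)

```text
clock: 27.15
tool_pos: [0.4863, 0.0151, 0.1392]
ee_rot: [180.0, -0.0, -144.3]
wrist_force: [0.7, -1.1, 0.2]
grip_width: 0.6
grasp_force: 0.0
```

Run:
```python
from h import *
s=manip.state(); print(s['joints'].round(1),s['tool_pos'].round(4),s['ee_rot'].round(1))
t=save('top','top4.png'); b=cv2.resize(t[205:295,300:430],(600,415),interpolation=cv2.INTER_CUBIC)
c=cam('wrist'); w=save('wrist','w4.png'); print(proj(c,(.4882,.0155,.099)))
cv2.imwrite('pics/j4.png',np.vstack([b[:,:],cv2.resize(w,(600,450))])[:600] if 0 else np.hstack([cv2.resize(b,(400,277)),cv2.resize(w,(370,277))]))
```

```text
[ -6.9  17.1 -28.1  44.8   0.  -42.6] [0.4863 0.0151 0.1392] [ 180.    -0.  -144.3]
[318.87444391 270.38146345]
```

View pics/j4.png

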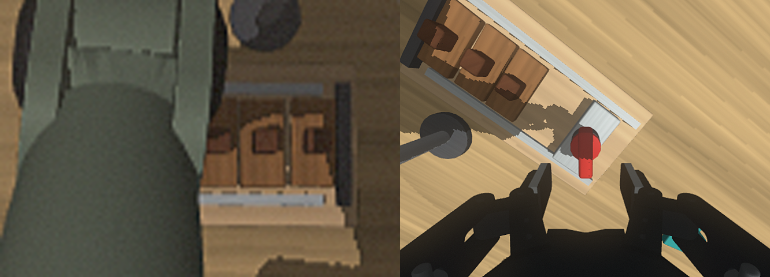

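All three fronts lie side by side with small gaps, and the knob is centred between the open fingers at about (320,273) in the wrist view.

arm_command(
  moves=[0.2,0,-3,0,0,0,0.2,0.2,0,-6.2,0,0,0,0.2,0.2,0,-6.2,0,0,0,0.2,0.2,0,-6.2,0,0,0,-1,0.2,0,-6.2,0,0,0,-1],
)

```text
clock: 27.67
tool_pos: [0.4888, 0.0149, 0.0782]
ee_rot: [-180.0, 0.0, -144.4]
wrist_force: [0.3, -0.0, -1.5]
grip_width: 0.329
grasp_force: 0.0
```

arm_command(
  moves=[0,0,0,0,0,0,-1,0,0,0,0,0,0,-1,0,0,0,0,0,0,-1,0,0,0,0,0,0,-1],
)

```text
clock: 28.0
tool_pos: [0.489, 0.0151, 0.079]
ee_rot: [-179.9, 0.1, -144.4]
wrist_force: [-3.2, -0.8, 5.8]
grip_width: 0.147
grasp_force: 59.9
```

arm_command(
  moves=[-0.02,-0.8,0,0,0,0,-1,-0.04,-1.6,0,0,0,0,-1,-0.06,-2.4,0,0,0,0,-1,-0.08,-3.2,0,0,0,0,-1,-0.1,-4,0,0,0,0,-1],
)

```text
clock: 28.42
tool_pos: [0.488, -0.0248, 0.079]
ee_rot: [-180.0, 0.1, -144.4]
wrist_force: [-3.2, 1.8, 6.6]
grip_width: 0.147
grasp_force: 60.0
```

arm_command(
  moves=[-0.01,-0.6,0,0,0,0,-1,-0.02,-1.2,0,0,0,0,-1,-0.03,-1.6,0,0,0,0,-1,-0.04,-2,0,0,0,0,-1,-0.04,-2.2,0,0,0,0,-1],
)

```text
clock: 28.83
tool_pos: [0.4874, -0.0472, 0.0789]
ee_rot: [-179.9, 0.1, -144.4]
wrist_force: [-2.6, 1.6, 7.9]
grip_width: 0.149
grasp_force: 60.1
```

arm_command(
  moves=[0,-0.2,0,0,0,0,-1,-0.01,-0.4,0,0,0,0,-1,-0.02,-0.6,0,0,0,0,-1,-0.02,-0.8,0,0,0,0,-1,-0.02,-0.9,0,0,0,0,-1],
)

```text
clock: 29.25
tool_pos: [0.4872, -0.0556, 0.0789]
ee_rot: [-180.0, 0.1, -144.4]
wrist_force: [-2.8, 2.8, 7.0]
grip_width: 0.151
grasp_force: 60.1
```

arm_command(
  moves=[0,-0.1,0,0,0,0,-1,0,-0.2,0,0,0,0,-1],
)

```text
clock: 29.42
tool_pos: [0.4872, -0.0573, 0.0789]
ee_rot: [180.0, 0.1, -144.4]
wrist_force: [-3.0, 2.7, 7.4]
grip_width: 0.147
grasp_force: 60.1
```

arm_command(
  moves=[0,-0.1,0,0,0,0,-1,0,-0.1,0,0,0,0,-1],
)

```text
clock: 29.58
tool_pos: [0.4872, -0.0584, 0.079]
ee_rot: [-180.0, 0.1, -144.4]
wrist_force: [-3.1, 3.0, 8.0]
grip_width: 0.145
grasp_force: 60.1
```

arm_command(
  moves=[0,-0.1,0,0,0,0,-1,0,-0.1,0,0,0,0,-1],
)

```text
clock: 29.75
tool_pos: [0.4872, -0.0587, 0.079]
ee_rot: [179.9, 0.2, -144.4]
wrist_force: [-3.1, 4.7, 8.6]
grip_width: 0.15
grasp_force: 60.2
```

arm_command(
  moves=[0,-0.1,0,0,0,0,-1,0,-0.1,0,0,0,0,-1],
)

```text
clock: 29.92
tool_pos: [0.4871, -0.0587, 0.0789]
ee_rot: [179.8, 0.3, -144.4]
wrist_force: [-3.0, 6.7, 9.3]
grip_width: 0.152
grasp_force: 60.3
```

Closed at y = −0.0587 with the push force rising. Tightening while pressing.

arm_command(
  moves=[0,-0.05,0,0,0,-1,-1,0,-0.05,0,0,0,-2,-1,0,-0.05,0,0,0,-3,-1,0,-0.05,0,0,0,-4,-1,0,-0.05,0,0,0,-5.2,-1],
)

```text
clock: 30.33
tool_pos: [0.4871, -0.0587, 0.0789]
ee_rot: [179.7, 0.2, -170.6]
wrist_force: [-2.8, 9.9, 9.6]
grip_width: 0.15
grasp_force: 60.3
```

arm_command(
  moves=[0,0,0,0,0,-1,-1,0,0,0,0,0,-2,-1,0,0,0,0,0,-3,-1,0,0,0,0,0,-4,-1,0,0,0,0,0,-5.2,-1],
)

```text
clock: 30.75
tool_pos: [0.4872, -0.0587, 0.0789]
ee_rot: [179.7, 0.0, 163.4]
wrist_force: [-2.2, 8.7, 9.1]
grip_width: 0.151
grasp_force: 60.3
```

arm_command(
  moves=[0,0,0,0,0,-1,-1,0,0,0,0,0,-2,-1,0,0,0,0,0,-3,-1,0,0,0,0,0,-4,-1,0,0,0,0,0,-5.1,-1],
)

```text
clock: 31.17
tool_pos: [0.4872, -0.0587, 0.0789]
ee_rot: [179.7, -0.1, 137.9]
wrist_force: [-1.3, 7.5, 7.9]
grip_width: 0.145
grasp_force: 60.2
```

arm_command(
  moves=[0,0,0,0,0,0,-1,0,0,0,0,0,0,-1],
)

```text
clock: 31.33
tool_pos: [0.4872, -0.0586, 0.0789]
ee_rot: [179.7, -0.1, 138.2]
wrist_force: [-2.4, 12.2, 11.3]
grip_width: 0.148
grasp_force: 60.8
```

arm_command(
  moves=[0,0,0,0,0,0,0.2,0,0,0,0,0,0,0.2,0,0,0,0,0,0,0.2,0,0,3,0,0,0,0.2,0,0,7,0,0,0,0.2],
)

```text
clock: 31.75
tool_pos: [0.4842, -0.0611, 0.1455]
ee_rot: [-179.8, -0.3, 138.0]
wrist_force: [1.0, -0.2, -1.1]
grip_width: 0.598
grasp_force: 0.0
```

arm_command(
  moves=[0,0,4,0,0,-1,0.2,0,0,8,0,0,-2,0.2,0,0,12,0,0,-3,0.2,0,0,14,0,0,-4,0.2,0,0,14,0,0,-5,0.2],
)

```text
clock: 32.17
tool_pos: [0.4897, -0.0626, 0.2933]
ee_rot: [179.5, 0.4, 112.8]
wrist_force: [0.6, -1.7, -0.5]
grip_width: 0.599
grasp_force: 0.0
```

arm_command(
  moves=[1.2,-2.2,0,0,0,-1,0.2,2.4,-4.4,0,0,0,-2,0.2,3.6,-6.6,0,0,0,-3,0.2,4.8,-8.8,0,0,0,-4,0.2,5.7,-10,0,0,0,-5,0.2],
)

```text
clock: 32.58
tool_pos: [0.5446, -0.1642, 0.2874]
ee_rot: [179.9, 0.1, 87.7]
wrist_force: [-0.5, 0.3, 0.1]
grip_width: 0.601
grasp_force: 0.0
```

arm_command(
  moves=[1.2,-2.2,0,0,0,0,0.2,2.4,-4.4,0,0,0,0,0.2,3.6,-6.6,0,0,0,0,0.2,4.8,-8.8,0,0,0,0,0.2,5.7,-10,0,0,0,0,0.2],
)

```text
clock: 33.0
tool_pos: [0.6013, -0.2644, 0.2871]
ee_rot: [180.0, 0.1, 87.9]
wrist_force: [-0.1, 0.0, 0.2]
grip_width: 0.603
grasp_force: 0.0
```

arm_command(
  moves=[0,0,0,0,0,0,0.2,0,0,0,0,0,0,0.2,0,0,0,0,0,0,0.2],
)

```text
clock: 33.25
tool_pos: [0.6003, -0.261, 0.2872]
ee_rot: [-180.0, -0.0, 88.0]
wrist_force: [-0.2, 0.7, 0.7]
grip_width: 0.595
grasp_force: 0.0
```

Run:
```python
from h import *
s=manip.state(); print(s['joints'].round(1),s['tool_pos'].round(4),s['ee_rot'].round(1))
t=save('top','top5.png'); b=cv2.resize(t[185:295,300:470],(780,505),interpolation=cv2.INTER_CUBIC)
cv2.imwrite('pics/j5.png',b)
```

```text
[-30.   29.   12.8  73.9   0.   62. ] [ 0.6003 -0.261   0.2872] [-180.   -0.   88.]
```

View pics/j5.png

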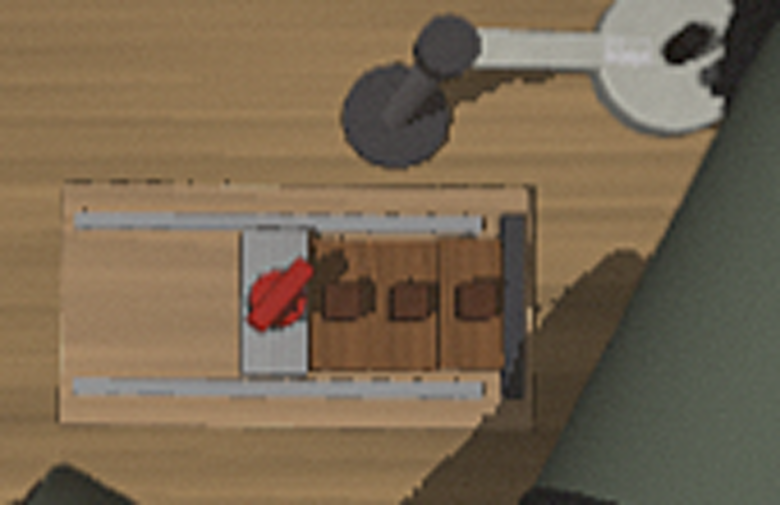

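The row is closed up between fence and stop, the knob bar is at the tight angle, and the fingers are over the peg at the right.

arm_command(
  moves=[0.1,0.1,-3,0,0,0,0.2,0.1,0.1,-6,0,0,0,0.2,0.1,0.1,-6,0,0,0,-0.4,0.1,0.1,-6,0,0,0,-0.4,0.1,0.1,-6,0,0,0,-0.4],
)

```text
clock: 33.72
tool_pos: [0.6022, -0.2602, 0.2291]
ee_rot: [179.9, 0.0, 88.1]
wrist_force: [-0.0, 0.1, 1.0]
grip_width: 0.304
grasp_force: 0.0
```

arm_command(
  moves=[0,0,0,0,0,0,-0.4,0,0,0,0,0,0,-0.4],
)

```text
clock: 33.88
tool_pos: [0.6028, -0.2609, 0.2295]
ee_rot: [179.8, 0.1, 88.1]
wrist_force: [0.7, -0.3, -0.3]
grip_width: 0.298
grasp_force: 0.0
```

arm_command(
  moves=[-1.04,0.06,0,0,0,-1,-0.4,-2.08,0.23,0,0,0,-2,-0.4,-3.09,0.49,0,0,0,-3,-0.4,-4.09,0.83,0,0,0,-4,-0.4,-5.05,1.25,0,0,0,-5,-0.4],
)

```text
clock: 34.3
tool_pos: [0.5522, -0.2485, 0.2289]
ee_rot: [179.8, -0.0, 62.8]
wrist_force: [1.5, 0.5, 0.2]
grip_width: 0.298
grasp_force: 1.0
```

arm_command(
  moves=[-0.92,0.5,0,0,0,-1,-0.4,-1.79,1.09,0,0,0,-2,-0.4,-2.6,1.75,0,0,0,-3,-0.4,-3.36,2.48,0,0,0,-4,-0.4,-4.05,3.27,0,0,0,-5,-0.4],
)

```text
clock: 34.72
tool_pos: [0.5116, -0.2161, 0.2289]
ee_rot: [179.8, -0.1, 37.8]
wrist_force: [1.6, -1.8, -0.3]
grip_width: 0.301
grasp_force: 1.0
```

arm_command(
  moves=[-0.62,0.85,0,0,0,-1,-0.4,-1.16,1.75,0,0,0,-2,-0.4,-1.62,2.69,0,0,0,-3,-0.4,-2.0,3.67,0,0,0,-4,-0.4,-2.29,4.68,0,0,0,-5,-0.4],
)

```text
clock: 35.13
tool_pos: [0.4882, -0.1694, 0.2288]
ee_rot: [179.8, -0.1, 12.7]
wrist_force: [-0.3, -2.4, 0.6]
grip_width: 0.298
grasp_force: 1.1
```

arm_command(
  moves=[-0.2,1.03,0,0,0,-1,-0.4,-0.31,2.08,0,0,0,-2,-0.4,-0.33,2.5,0,0,0,-2.4,-0.4,-0.33,2.5,0,0,0,-2.4,-0.4,-0.33,2.5,0,0,0,-2.4,0.2],
)

```text
clock: 35.55
tool_pos: [0.4853, -0.1436, 0.2284]
ee_rot: [179.9, -0.1, 1.1]
wrist_force: [0.2, -1.2, -0.2]
grip_width: 0.424
grasp_force: 0.0
```

arm_command(
  moves=[0,0,0,0,0,0,0.2,0,0,0,0,0,0,0.2,0,0,4,0,0,0,0.2,0,0,8,0,0,0,0.2,0,0,8,0,0,0,0.2],
)

```text
clock: 35.97
tool_pos: [0.4876, -0.1451, 0.3144]
ee_rot: [179.7, -0.5, 1.0]
wrist_force: [1.7, -1.0, 0.6]
grip_width: 0.599
grasp_force: 0.0
```

arm_command(
  moves=[-4,4,0,0,0,0,0.2,-7,8,0,0,0,0,0.2,-10,11,0,0,0,0,0.2,-13,13,0,0,0,0,0.2,-13,15,0,0,0,0,0.2],
)

```text
clock: 36.38
tool_pos: [0.3513, 0.0072, 0.3071]
ee_rot: [180.0, 0.1, 0.9]
wrist_force: [1.0, 0.4, -0.6]
grip_width: 0.599
grasp_force: 0.0
```

arm_command(
  moves=[0,4,0,0,0,0,0.2,0,8,0,0,0,0,0.2,0,12,0,0,0,0,0.2,0,15,0,0,0,0,0.2,0,15,0,0,0,0,0.2],
)

```text
clock: 36.8
tool_pos: [0.3578, 0.1042, 0.3073]
ee_rot: [-178.2, 0.0, 3.4]
wrist_force: [0.5, 0.1, -0.1]
grip_width: 0.601
grasp_force: 0.0
```

Run:
```python
from h import *
t=save('top','top6.png'); s=save('side','side6.png')
cv2.imwrite('pics/j6.png',np.hstack([cv2.resize(t[175:290,300:430],(400,354),interpolation=cv2.INTER_CUBIC),cv2.resize(s[220:345,280:410],(368,354),interpolation=cv2.INTER_CUBIC)]))
```

```text
(no output)
```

View pics/j6.png

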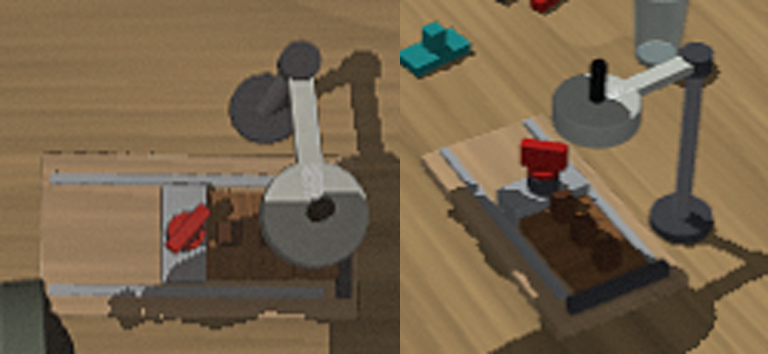

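The top and side views show the fronts clamped, the knob tight and the lamp head over the row. The head is at crop (315,214), about 5 mm from the middle front's centre. The robot is clear of everything.

arm_command(
  moves=[0,0,0,0,0,0,0.2,0,0,0,0,0,0,0.2,0,0,0,0,0,0,0.2],
)

```text
clock: 37.15
tool_pos: [0.3576, 0.1031, 0.3072]
ee_rot: [-178.2, 0.1, 3.2]
wrist_force: [-0.8, -0.3, -0.3]
grip_width: 0.599
grasp_force: 0.0
```

```bash
python3 -c "
from rig import manip
print(manip.finish_job())"
```

```text
the job is handed in; nothing more can be done
None
```

The job is handed in, though no verdict came back: the last pictures show all three fronts in one row from the fence with no visible gaps, the knob tight, and the lamp head back over the row.

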